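# Hang the bench caddy on its keyhole screws

## Task

Pick up the blue caddy by the web in its middle and hang it on the white board: feel gently for the two screws (their rail has been shifted a little sideways), press the caddy's back against the sprung buffers so that both heads come through the round keyhole eyes, and pull it straight down until the screws stop it at the ends of the slots. Let go and leave it hanging level and fully home on both screws. Never force it, and leave the bottle, the dropper bottle and the timer alone.

Things in the scene. Friction and masses are not known exactly. Their poses are not given: they have to be found in the camera images.
- caddy: Loose blue plastic caddy, about 0.26 kg, upright on the bench; origin at the centre of its underside. 154 mm wide (y), 64 mm deep (x), sides and front 72 mm high, back 112 mm high and 4 mm thick. x points out of its back (towards the board when hung), z up. An upright web in the middle parts two open compartments, each 69 mm wide (y), 56 mm long (x), floor 4 mm up.
- caddy_web (a point): Grasp point of the caddy, in the middle of its upright carrying web, 70 mm above the underside and 24 mm below the web's top edge. The web is 6 mm thick (y) and 56 mm long (x). Axes as the caddy.
- caddy_eyes (a point): Point on the rear face of the caddy's back midway between its two keyhole eyes: 32 mm behind and 10 mm above caddy_web. The eyes lie 50 mm either side in y, 17 mm wide, 21 mm high, corners cut; each runs up into a slot 9 mm wide with a funnelled mouth, whose end stops a screw neck 17 mm above the eye's centre. Axes as the caddy.
- board: White upright board, 190 mm wide and 190 mm high, fixed on a grey foot. x points away from the robot into the board, z up; origin on the bench, below the board's middle, in the plane of the rail's front face (x = 0). The aluminium rail lies on the board's front, 150 mm wide, 50 to 176 mm above the bench. Pressing the caddy on it with over 40 N is forcing it.
- screw_line (a point): Rail face at screw height (159 mm up), in the board's middle; axes as the board. Two steel screws, 50 mm either side of the RAIL's middle: necks 7 mm across and 6.5 mm long, heads 14 mm across and 3.5 mm thick, tops 10 mm off the rail (x = -10 mm). The rail with its screws sits up to 14 mm left or right (y) of this point; that shift is not measured.
- buffer_line (a point): Screw height, 7 mm off the rail: here two sprung rubber buffers (12 mm across, 20 mm either side of the rail's middle) first meet the caddy's back. Together they push back with 2 N at touch, 5.5 N pressed flush. The back can slide down behind the heads once its rear face is within 2.5 mm of the rail. Axes as the board.
- home (a point): Where caddy_eyes is (height; y shifted as the rail) when hung home, 17 mm below screw_line. After release the buffers hold the back out against the heads, about 2.5 mm off the rail, and their friction can carry the caddy's weight: it must be pulled down (some 3 to 10 N besides its weight) to the stop. Axes as the board.
- media_bottle_b_mid (a point): Bystander: small glass bottle with blue screw cap, 56 mm across, 114 mm high, loose; this point is at its middle. Must stay where it is (within 25 mm).
- dropper_a_mid (a point): Bystander: small brown dropper bottle, 33 mm across, 102 mm high, loose; this point is at its middle. Must stay where it is (within 25 mm).
- timer_mid (a point): Bystander: white bench timer, 62 x 65 x 18 mm, lying flat, loose; this point is at its middle. Must stay where it is (within 25 mm).

How it is judged:
By the outcome, as a careful person would: the job done as asked, in the order asked, and still so for the second after the job is handed in, with the robot touching nothing.
It also fails if it takes over 72 s, if anything falls off the work surface, if the arm or the gripper's body presses on something with over 40 N, if the wrist force passes 120 N, or if a joint passes its speed limit or range.

## Robot

A 6-joint arm with a two-finger parallel gripper is mounted at the origin on a cart in front of the work surface, level with it; the furniture and walls round the work are solid. World frame = base frame: x ahead of the robot, y to its left, z up, the work surface at z = 0. Lengths are in m, angles in rad, forces in N, time in s.
With the tool pointing down it reaches from about 0.25 to 0.775 m from the base axis. Payload 4 kg.
Tool frame: the origin (TCP) lies on the centre line of the jaws, within the pads' length; the fingertips stand 8 mm ahead of it and the grasp point (between the pads) lies 11 mm behind it; z points along the fingers, y is the direction in which the jaws open and shut (so a half turn about z gives the same grasp; the last joint's range is limited). The gripper opens to 94 mm and grips with 3 to 60 N. Pads are 16 mm wide; open, the fingers measure 119 mm over their backs; the gripper's body (75 mm by 177 mm) begins 78 mm behind the grasp point.
Start: joints at [-1.412, 0.087, 1.371, -0, 1.684, -0.103], TCP at [0.142, -0.531, 0.214] pointing down, gripper open.
Joint ranges: [-3.1, 3.1], [-0.76, 2.03], [0.27, 2.55], [-1.08, 4.22], [0.17, 2.65], [-2.57, 2.57]. Speed limits (rad/s): [2.79, 2.79, 3.14, 3.14, 3.14, 3.14].

## Interface

Orientations are given as [roll, pitch, yaw] about the fixed x, y, z axes, in that order (R = Rz(yaw) Ry(pitch) Rx(roll)).
In Python, from bench import robot gives the robot as it stands.
- The arm moves only by the shell command python3 -m crank 'ROWS' [OPENING]. ROWS is JSON, a list of rows, each a list of 4 numbers: the shift along the tool's x, y, z scaled (see below), then the turn about the tool's z scaled (see below). A call has exactly 10 rows; each row shifts and turns the commanded pose from where the row before left it, along the tool's axes as they then stand; what a row does not reach is not made up. The controller multiplies each number of a shift by 0.2 m and each number of a turn by pi/2 rad. A row lasts 1/8 s, in which the tool goes at most 62.5 mm and 10.7 degrees, less where a joint would pass 70% of its speed; a pose out of reach is approached as far as the arm can. A call with a number of a shift or a turn outside -1 to 1 is refused whole. A call with a gripper value outside its range is refused whole. OPENING is the gripper command: -1 is fully open, 1 is shut, values between are in proportion, set as the call begins (- or left out, the last holds). The fingers move at their own pace and stop on an object; the grip force is fixed at half the most. Time passes only in rows, so rows that do not move let the fingers close, or fill a call up. It gives the time, the measured TCP pose, the force and the opening at its end, in the units of the state.
- robot.get_obs(): the state, without advancing time (a new reading comes with each control period).
- robot.snapshot(name): name is "scene" or "top" or "wrist"; returns (picture, depth): 384x512x3 uint8, red, green, blue; 384x512 float32, m along the optical axis (not along the pixel's ray), 0 where there is no reading.
- robot.camera_params(name): a dict with "fx", "fy", "cx", "cy" (pixels), "world_from_camera" (4x4, takes a point from camera to world coordinates). Camera axes: x right, y down, z forward; pixel columns grow to the right and rows downward; lengths in m; the calibration is good to about 2 mm. A picture is of the moment at which its call begins: read the wrist's pose just before it. camera_params takes no time and is no camera call; for the wrist camera it gives the pose at the moment of the call.
- robot.close_job(): hands the job in, once; it reports no verdict.
The state is a dict: "time": time; "joint_positions": joint angles; "qvel": joint speeds; "joint_torque": joint torques, N m; "tool_pos": TCP position; "ee_rot": TCP orientation; "wrist_force": force on the tool from outside, world axes, zero at the start; "wrist_torque": the same for the moment, N m; "width": finger opening in m.
Only numpy, scipy, OpenCV 4.12 (cv2) and the standard library are available. Lean on these libraries where they do the work, as an engineer would, in place of code of your own. Each camera call takes 0.05 s, during which the arm holds its last target.

## Working session

There is one attempt and no reset: what is moved stays moved. The work goes in short steps, Python scripts to look and compute and a shell command to move; the robot and the scene stay as the last step left them, time stands still between calls to the robot, and variables do not carry over. Pictures are saved under pics/ and viewed, and the job is handed in when it is done.

```bash
ls; mkdir -p pics; python3 - <<'E'
from bench import robot
import cv2,numpy as np
o=robot.get_obs(); print(o)
for n in("scene","top"):
    p,d=robot.snapshot(n); cv2.imwrite(f"pics/{n}0.png",p[:,:,::-1]); np.save(f"pics/{n}0.npy",d)
    c=robot.camera_params(n); print(n,{k:np.round(v,4).tolist() for k,v in c.items()})
E
```

```text
pics
{'time': 0.0, 'joint_positions': array([-1.41207389e+00,  8.79410910e-02,  1.37221495e+00, -1.56927156e-05,
        1.68357212e+00, -1.03108118e-01]), 'qvel': array([ 0.00068046, -0.00038141, -0.00052234,  0.00207172, -0.00048915,
        0.00104642]), 'joint_torque': array([ 4.02117030e-04, -3.40176558e+01, -3.02434409e+01,  7.17619085e-02,
        3.28643317e-02, -1.82806825e-04]), 'tool_pos': array([ 0.14227172, -0.53075026,  0.21233168]), 'ee_rot': array([-3.13946687e+00, -2.04284997e-04,  2.61828588e-01]), 'wrist_force': array([ 0.45696353, -0.78047006, -0.76033722]), 'wrist_torque': array([-0.04221476,  0.03710176, -0.00868343]), 'width': 0.09423896082610835}
scene {'fx': 386.7156, 'fy': 386.7156, 'cx': 249.2668, 'cy': 197.8441, 'world_from_camera': [[-0.8592, -0.3922, 0.3286, 0.2029], [-0.5116, 0.6506, -0.5612, 0.2615], [0.0063, -0.6503, -0.7596, 0.8108], [0.0, 0.0, 0.0, 1.0]]}
top {'fx': 368.217, 'fy': 368.217, 'cx': 254.3137, 'cy': 193.4584, 'world_from_camera': [[-0.023, -0.9875, 0.1562, 0.3594], [-0.9996, 0.0207, -0.0169, -0.2505], [0.0134, -0.1565, -0.9876, 1.0446], [0.0, 0.0, 0.0, 1.0]]}
```

View pics/scene0.png

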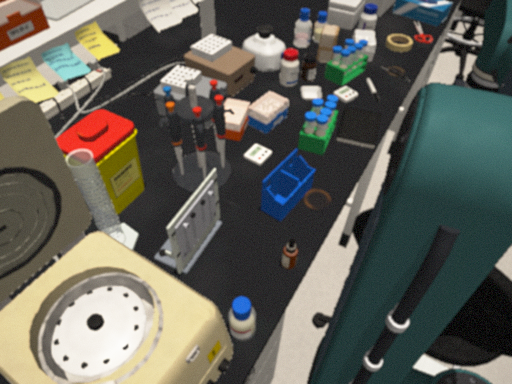

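View pics/top0.png

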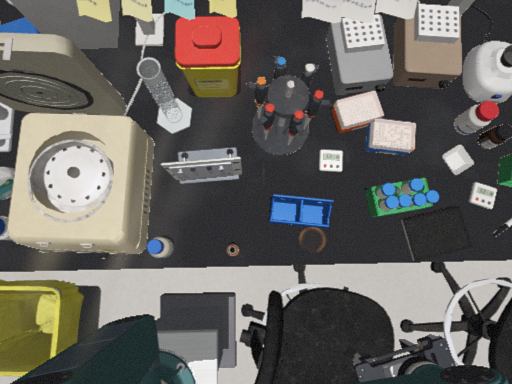

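The scene view shows the board at about (195,225) and the caddy at (288,185). The top view shows the board at (203,165), the caddy at (302,211), the dropper bottle at (233,250), the bottle at (160,247) and the timer at (330,161). Next I'll turn the depth images into positions.

```bash
cat > h.py <<'E'
import numpy as np,cv2
from bench import robot
def cloud(d,c):
    v,u=np.mgrid[:d.shape[0],:d.shape[1]]
    P=np.stack([(u-c["cx"])/c["fx"]*d,(v-c["cy"])/c["fy"]*d,d],-1)
    M=np.array(c["world_from_camera"]); return P@M[:3,:3].T+M[:3,3]
def crop(n,src,x0,y0,x1,y1,s=6):
    im=cv2.imread(src)[y0:y1,x0:x1]; cv2.imwrite(n,cv2.resize(im,None,fx=s,fy=s,interpolation=cv2.INTER_CUBIC))
E
python3 - <<'E'
from h import *
for n in("scene","top"):
    d=np.load(f"pics/{n}0.npy"); W=cloud(d,robot.camera_params(n)); im=cv2.imread(f"pics/{n}0.png"); hsv=cv2.cvtColor(im,cv2.COLOR_BGR2HSV)
    blue=(hsv[...,0]>100)&(hsv[...,0]<125)&(hsv[...,1]>150)&(hsv[...,2]>60)
    box=np.zeros_like(blue)
    if n=="top": box[185:235,260:345]=1
    else: box[140:225,250:325]=1
    m=blue&box&(d>0); P=W[m]; print(n,m.sum(),P.min(0),P.max(0))
    # rim: height 60-80 / 100-118
    for lo,hi in((-.01,.02),(.06,.08),(.085,.1),(.1,.12)):
        q=P[(P[:,2]>lo)&(P[:,2]<hi)]
        if len(q)>4:
            r=cv2.minAreaRect(q[:,:2].astype(np.float32)); print(lo,hi,len(q),q.mean(0).round(4),r)
for n,b in(("scene",(150,160,230,275)),("top",(155,140,250,190))):
    d=np.load(f"pics/{n}0.npy"); W=cloud(d,robot.camera_params(n)); x0,y0,x1,y1=b
    P=W[y0:y1,x0:x1].reshape(-1,3); q=P[(P[:,2]>.18)&(P[:,2]<.2)]; print(n,len(q),q.min(0),q.max(0),cv2.minAreaRect(q[:,:2].astype(np.float32)))
for nm,(u,v) in dict(dropper=(233,250),bottle=(155,246),timer=(330,161)).items():
    d=np.load("pics/top0.npy"); W=cloud(d,robot.camera_params("top")); print(nm,W[v,u])
crop("pics/c_top.png","pics/top0.png",155,135,350,260,4)
crop("pics/c_sc.png","pics/scene0.png",150,140,330,290,4)
E
```

```text
scene 2326 [ 0.42254662 -0.57817011 -0.00099215] [ 0.55678686 -0.30743468  0.11693364]
-0.01 0.02 396 [ 0.4759 -0.3875  0.0091] ((0.4897293448448181, -0.4426156282424927), (0.2587956190109253, 0.1286967545747757), 83.4600601196289)
0.06 0.08 560 [ 0.462  -0.3864  0.0705] ((0.46401673555374146, -0.3895518183708191), (0.15892793238162994, 0.068594790995121), 82.58277130126953)
0.085 0.1 243 [ 0.4802 -0.3864  0.0923] ((0.46640563011169434, -0.38877829909324646), (0.1541893482208252, 0.06018313020467758), 83.09181213378906)
0.1 0.12 184 [ 0.4936 -0.39    0.1093] ((0.49435749650001526, -0.3943164348602295), (0.15642307698726654, 0.006721425801515579), 83.31304931640625)
top 1700 [ 0.42206105 -0.47870439 -0.00372537] [ 0.52231228 -0.30683855  0.11649746]
-0.01 0.02 879 [ 0.4673 -0.3906  0.0048] ((0.472394198179245, -0.397199809551239), (0.1720479279756546, 0.08429502695798874), 83.15983581542969)
0.06 0.08 282 [ 0.4538 -0.3908  0.0715] ((0.4621292054653168, -0.38725948333740234), (0.15512092411518097, 0.06523793935775757), 83.00959777832031)
0.085 0.1 125 [ 0.4757 -0.3914  0.0926] ((0.46386370062828064, -0.38804134726524353), (0.1523727923631668, 0.05649269372224808), 83.04187774658203)
0.1 0.12 136 [ 0.4927 -0.3916  0.11  ] ((0.493166983127594, -0.3913826644420624), (0.15365783870220184, 0.004920435603708029), 83.11614990234375)
scene 504 [ 0.50447802 -0.2346842   0.18000007] [0.58472471 0.05100501 0.19466258] ((0.5627679228782654, -0.09001974761486053), (0.04502289369702339, 0.2886485457420349), 15.948309898376465)
top 252 [ 0.567307   -0.2329015   0.18001243] [ 0.58425991 -0.04582506  0.19341506] ((0.5765734314918518, -0.13937771320343018), (0.007408557925373316, 0.1876210868358612), 3.623807668685913)
dropper [ 0.3649838  -0.20909373  0.09586339]
bottle [ 0.37925112 -0.01512397  0.11165116]
timer [ 0.6119757  -0.48781903  0.01649077]
```

```bash
sleep 0
```

```text
(no output)
```

View pics/c_top.png

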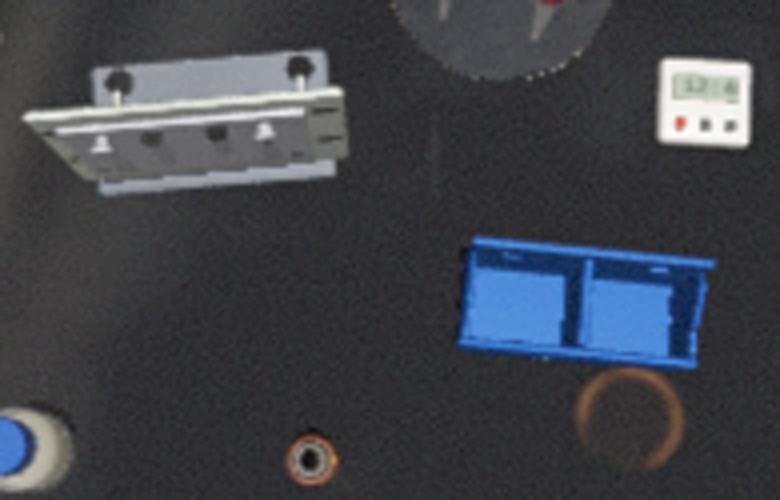

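View pics/c_sc.png

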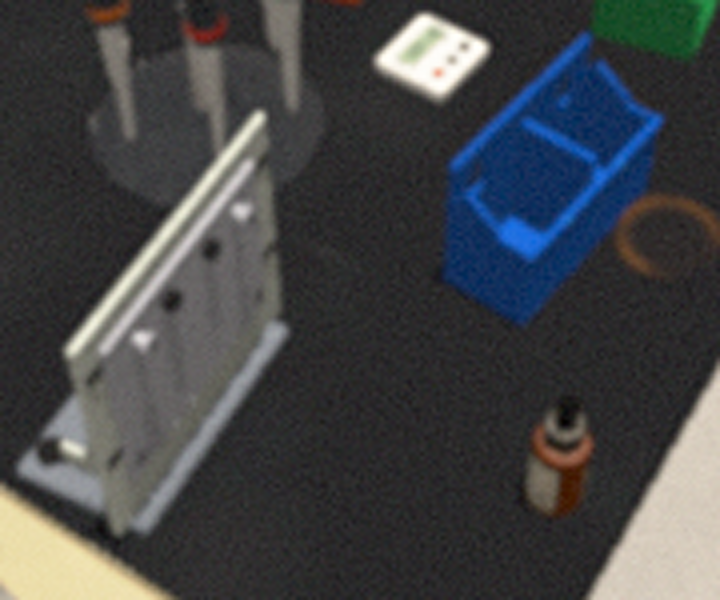

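```bash
python3 - <<'E'
from h import *
def P(n):
    c=robot.camera_params(n); M=np.linalg.inv(c["world_from_camera"]); K=np.array([[c["fx"],0,c["cx"]],[0,c["fy"],c["cy"]],[0,0,1]]); return K@M[:3]
T=np.array([[180.25,171],[221,168],[193,169.5],[209,168.25]]); S=np.array([[186,224.75],[210.75,192.75],[193,214.75],[202.75,202]])
X=cv2.triangulatePoints(P("top"),P("scene"),T.T,S.T); X=(X[:3]/X[3]).T; print("triang +y screw,-y screw,+y buf,-y buf\n",X.round(4), np.linalg.norm(X[0]-X[1]))
for n,b in(("scene",(150,160,230,275)),("top",(155,140,250,190))):
    d=np.load(f"pics/{n}0.npy"); W=cloud(d,robot.camera_params(n))
    pt=T if n=="top" else S
    for u,v in pt: print(n,"depth pt",W[int(round(v)),int(round(u))].round(4))
    x0,y0,x1,y1=b
    p=W[y0:y1,x0:x1].reshape(-1,3)
    # plane: candidates with 0.06<z<0.17 near
    q=p[(p[:,2]>.06)&(p[:,2]<.17)&(p[:,0]>.5)&(p[:,0]<.6)&(p[:,1]>-.25)&(p[:,1]<-.03)]
    best=None;rng=np.random.default_rng(0)
    for _ in range(2000):
        a=rng.uniform(-.02,.12); i=q[rng.integers(len(q))]; nn=np.array([np.cos(a),np.sin(a),0]); r=(q-i)@nn; s=(abs(r)<.002).sum()
        if best is None or s>best[0]: best=(s,a,i@nn)
    s,a,o=best; nn=np.array([np.cos(a),np.sin(a),0]); print(n,len(q),best)
    r=p@nn-o; print(np.histogram(r[(p[:,2]>.05)&(p[:,2]<.18)&(abs(r)<.02)],bins=20,range=(-.02,.02)))
    e=np.array([-np.sin(a),np.cos(a),0]); top=p[(p[:,2]>.183)&(p[:,2]<.195)&(abs(r-.004)<.012)]; t=top@e; print("board top y",t.min(),t.max(),(t.min()+t.max())/2, "z",np.median(top[:,2]))
    inl=p[(abs(r)<.003)&(p[:,2]>.05)&(p[:,2]<.178)]; t=inl@e; print("face y pct",np.percentile(t,[0.5,1,99,99.5]), "z",inl[:,2].min(),inl[:,2].max())
    if n=="top": A=(a,o)
    print("X in board axes (x rel plane, y)",[( (x@nn-o).round(4),(x@e).round(4)) for x in X])
E
```

```text
triang +y screw,-y screw,+y buf,-y buf
 [[ 0.5582 -0.086   0.1629]
 [ 0.5638 -0.1854  0.1634]
 [ 0.5623 -0.1165  0.1603]
 [ 0.5645 -0.1557  0.1611]] 0.09952061765146412
scene depth pt [ 0.5558 -0.0837  0.1663]
scene depth pt [ 0.5616 -0.1832  0.1661]
scene depth pt [ 0.5594 -0.1128  0.1656]
scene depth pt [ 0.5624 -0.1534  0.165 ]
scene 1613 (np.int64(1184), 0.0588220659383579, np.float64(0.5591321802719483))
(array([  0,   0,   0,   0,  12,  21,  21,  20,  15, 563, 835,  63, 201,
       255,  22,   3,   0,   0,   0,   0]), array([-0.02 , -0.018, -0.016, -0.014, -0.012, -0.01 , -0.008, -0.006,
       -0.004, -0.002,  0.   ,  0.002,  0.004,  0.006,  0.008,  0.01 ,
        0.012,  0.014,  0.016,  0.018,  0.02 ]))
board top y -0.26848092695400055 -0.0024398249914061743 -0.13546037597270336 z 0.18974985735566108
face y pct [-0.24333968 -0.24223707 -0.09474441 -0.09441665] z 0.051720199803269584 0.1779700206527245
X in board axes (x rel plane, y) [(np.float64(-0.007), np.float64(-0.1187)), (np.float64(-0.0072), np.float64(-0.2182)), (np.float64(-0.0046), np.float64(-0.1493)), (np.float64(
[... 277 characters left out ...]
   0,   0,   0,   0,  14,  14,   8,  14,  28, 586,  49,  43,
       208,   3,   0,   0,   0,   0,   0]), array([-0.02 , -0.018, -0.016, -0.014, -0.012, -0.01 , -0.008, -0.006,
       -0.004, -0.002,  0.   ,  0.002,  0.004,  0.006,  0.008,  0.01 ,
        0.012,  0.014,  0.016,  0.018,  0.02 ]))
board top y -0.2712684715277233 -0.08363937809291941 -0.17745392481032135 z 0.1889883318756742
face y pct [-0.24661205 -0.24581277 -0.10018566 -0.09928165] z 0.05081016375475034 0.17775655378880895
X in board axes (x rel plane, y) [(np.float64(-0.0051), np.float64(-0.123)), (np.float64(-0.0061), np.float64(-0.2225)), (np.float64(-0.003), np.float64(-0.1537)), (np.float64(-0.0034), np.float64(-0.193))]
```

Screw midpoint is about (0.561, -0.136), with the rail plane at x≈0.567 there and yaw ≈0.061. The caddy is at (0.463, -0.388), yaw ≈ -0.12. I'll move above the caddy.

```bash
python3 -m crank '[[0.217,-0.034,0,0],[0.217,-0.034,0,0],[0.217,-0.034,0,0],[0.217,-0.034,0,0],[0.217,-0.034,0,0],[0.217,-0.034,0,0],[0.217,-0.034,0,0],[0.217,-0.034,0,0],[0,0,0,0.11],[0,0,0,0.11]]' -1; python3 - <<'E'
from h import *
print(robot.get_obs()["tool_pos"],robot.get_obs()["ee_rot"])
p,d=robot.snapshot("wrist"); c=robot.camera_params("wrist"); print(c); cv2.imwrite("pics/w0.png",p[:,:,::-1]); np.save("pics/w0.npy",d)
E
```

```text
time: 1.35
tool_pos: [0.4641, -0.3881, 0.2124]
ee_rot: [-3.141, 0.001, -0.088]
wrist_force: [-0.7, 0.3, 0.1]
width: 0.0938
[ 0.46414371 -0.38807172  0.21243794] [-3.14054939e+00  1.43871115e-03 -8.79403001e-02]
{'fx': 265.75405163683905, 'fy': 265.75405163683905, 'cx': 260.21240165112783, 'cy': 193.6403985445556, 'world_from_camera': array([[-0.0926159 , -0.96230171, -0.25572977,  0.53760619],
       [-0.99570083,  0.08913106,  0.02520926, -0.39580874],
       [-0.00146545,  0.25696512, -0.96641957,  0.38373286],
       [ 0.        ,  0.        ,  0.        ,  1.        ]])}
```

View pics/w0.png

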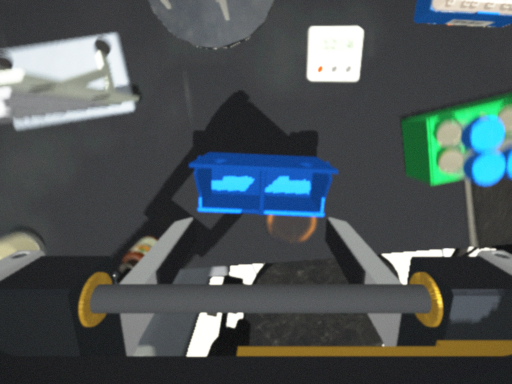

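```bash
python3 - <<'E'
from h import *
d=np.load("pics/w0.npy"); W=cloud(d,robot.camera_params("wrist")); im=cv2.imread("pics/w0.png"); hsv=cv2.cvtColor(im,cv2.COLOR_BGR2HSV)
m=(hsv[...,0]>100)&(hsv[...,0]<125)&(hsv[...,1]>120)&(d>0); b=np.zeros_like(m); b[145:222,180:345]=1; P=W[m&b]
for lo,hi in((.06,.08),(.085,.1),(.103,.12)):
    q=P[(P[:,2]>lo)&(P[:,2]<hi)]; print(lo,len(q),q.mean(0).round(4),cv2.minAreaRect(q[:,:2].astype(np.float32)))
q=P[(P[:,2]>.08)&(P[:,2]<.1)&(P[:,0]<.482)]; print("web",q[:,:3].mean(0),np.polyfit(q[:,0],q[:,1],1),len(q))
crop("pics/w0c.png","pics/w0.png",180,140,345,225,4)
E
```

```text
0.06 1350 [ 0.4562 -0.3899  0.0698] ((0.4631156921386719, -0.3908575177192688), (0.15619324147701263, 0.06929030269384384), 82.5323715209961)
0.085 638 [ 0.4784 -0.3932  0.0927] ((0.46571362018585205, -0.3910418152809143), (0.1531434804201126, 0.05918536335229874), 82.93745422363281)
0.103 764 [ 0.4933 -0.3941  0.111 ] ((0.49275290966033936, -0.39440566301345825), (0.15329593420028687, 0.004625742789357901), 82.93936920166016)
web [ 0.46346811 -0.40563337  0.09090892] [ 0.09473375 -0.44953944] 368
```

View pics/w0c.png

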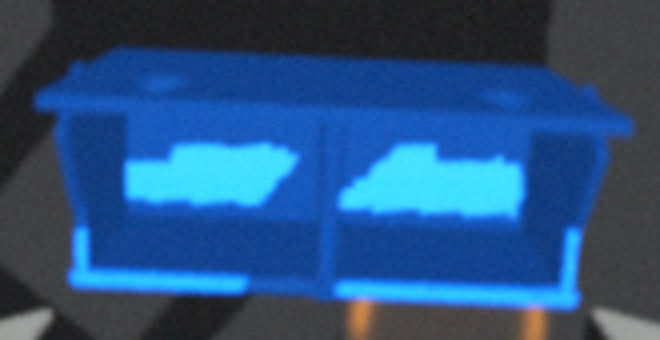

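```bash
python3 -m crank '[[-0.005,0.0075,0,0.022],[0,0,0.11,0],[0,0,0.11,0],[0,0,0.11,0],[0,0,0.11,0],[0,0,0.11,0],[0,0,0.11,0],[0,0,0.105,0],[0,0,0,0],[0,0,0,0]]' -1; python3 -m crank '[[0,0,0,0],[0,0,0,0],[0,0,0,0],[0,0,0,0],[0,0,0,0],[0,0,0,0],[0,0,0,0],[0,0,0,0],[0,0,0,0],[0,0,0,0]]' 1
```

```text
time: 2.65
tool_pos: [0.4627, -0.3908, 0.0614]
ee_rot: [3.141, -0.001, -0.118]
wrist_force: [-0.3, -0.3, -0.5]
width: 0.0941
time: 3.9
tool_pos: [0.4626, -0.3902, 0.0605]
ee_rot: [-3.141, -0.0, -0.118]
wrist_force: [-0.2, 0.7, -0.2]
width: 0.0059
```

```bash
python3 -m crank '[[0,0,-0.02,0],[0,0,-0.05,0],[0,0,-0.1,0],[0,0,-0.1,0],[0,0,-0.1,0],[0,0,-0.03,0],[0,0,0,-0.04],[0,0,0,-0.04],[0,0,0,-0.034],[0,0,0,0]]'; python3 - <<'E'
from h import *
o=robot.get_obs(); print(o)
E
```

```text
time: 5.15
tool_pos: [0.4622, -0.39, 0.1398]
ee_rot: [-3.141, 0.001, 0.06]
wrist_force: [0.5, -0.5, -2.8]
width: 0.0061
{'time': 5.15, 'joint_positions': array([-7.94566836e-01,  2.33853152e-01,  1.34942578e+00, -8.97809913e-05,
        1.55956218e+00,  7.16174783e-01]), 'qvel': array([-0.0001846 , -0.0028887 , -0.00176219,  0.00072426, -0.00163837,
        0.01517796]), 'joint_torque': array([ 8.90198629e-03, -4.13545060e+01, -3.11014223e+01,  7.60393962e-02,
       -3.53742577e-02, -1.11565716e-01]), 'tool_pos': array([ 0.46220856, -0.39001822,  0.13981302]), 'ee_rot': array([-3.14070985e+00,  8.87334764e-04,  6.00561645e-02]), 'wrist_force': array([ 0.48723448, -0.47746933, -2.81374609]), 'wrist_torque': array([ 0.00567285,  0.00285055, -0.01214485]), 'width': 0.006095999740283432}
```

```bash
python3 -m crank '[[0,-0.08,0,0],[0,-0.16,0,0],[0,-0.16,0,0],[0,-0.16,0,0],[0.038,-0.16,0,0],[0.038,-0.16,0,0],[0.038,-0.16,0,0],[0.038,-0.12,0,0],[0.038,-0.08,0,0],[0,0,0,0]]'; python3 - <<'E'
from h import *
o=robot.get_obs(); print(o["tool_pos"],o["ee_rot"],o["wrist_force"])
p,d=robot.snapshot("wrist"); c=robot.camera_params("wrist"); cv2.imwrite("pics/w1.png",p[:,:,::-1]); np.save("pics/w1.npy",d)
np.save("pics/w1c.npy",c)
p,d=robot.snapshot("scene");  cv2.imwrite("pics/s1.png",p[:,:,::-1]); np.save("pics/s1.npy",d)
crop("pics/s1c.png","pics/s1.png",100,110,350,290,3)
E
```

```text
time: 6.4
tool_pos: [0.4855, -0.1393, 0.1405]
ee_rot: [3.141, -0.0, 0.063]
wrist_force: [-0.3, 0.0, -3.0]
width: 0.0057
[ 0.48552946 -0.13934822  0.14053191] [ 3.14133836e+00 -7.27325415e-05  6.27198173e-02] [-0.28049669  0.04851404 -2.99941273]
```

View pics/w1.png

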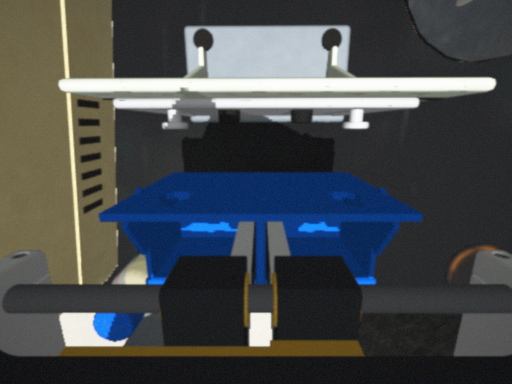

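View pics/s1c.png

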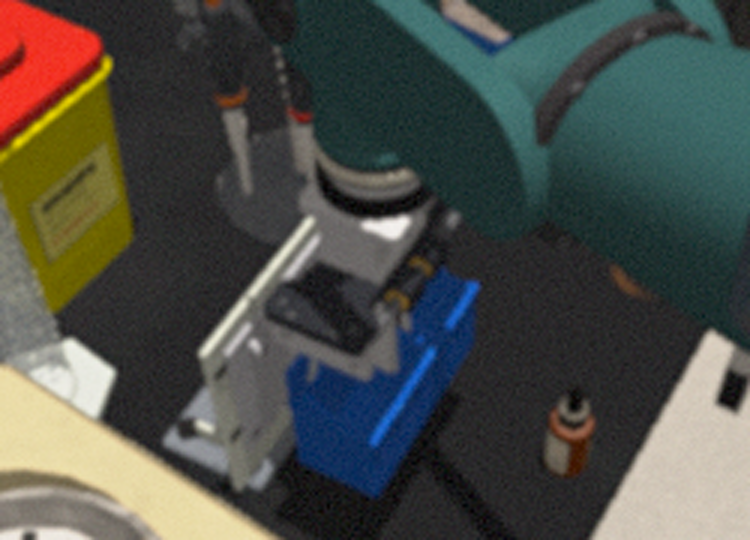

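```bash
python3 - <<'E'
from h import *
crop("pics/w1a.png","pics/w1.png",150,90,390,140,3)
crop("pics/w1b.png","pics/w1.png",95,165,295,235,4); crop("pics/w1d.png","pics/w1.png",235,165,435,235,4)
E
```

```text
(no output)
```

View pics/w1a.png

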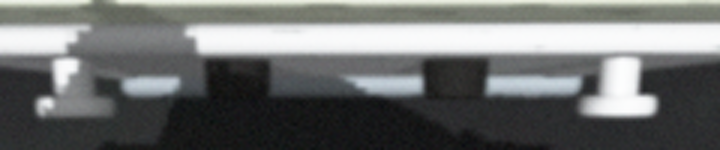

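View pics/w1b.png

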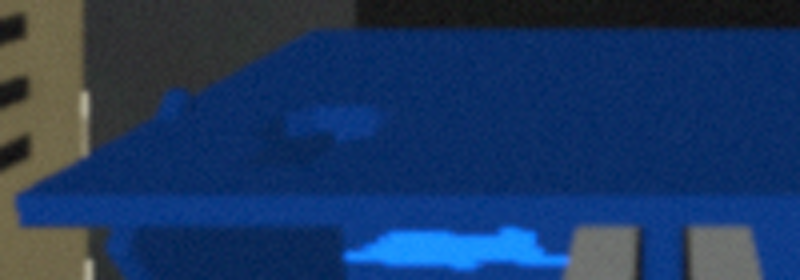

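View pics/w1d.png

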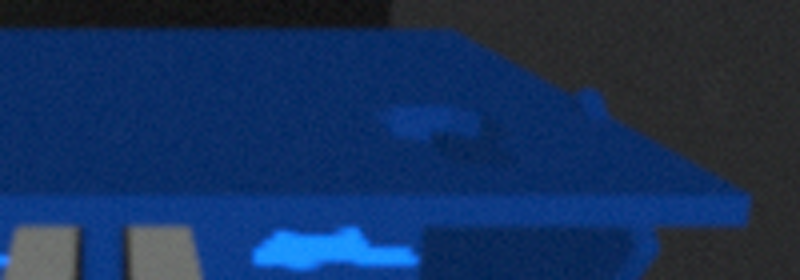

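The wrist view shows the screw heads at (175,126) and (356,126), midpoint 265.7. The caddy's back edge corners are at (99,213) and (422,213), midpoint 260.9. Both lines are level, so the yaw matches. After scaling by depth, the screws lie about 2.7 mm to the tool's +y side, and the heights match. I'll correct this, move closer and look again.

```bash
python3 -m crank '[[0,0.0125,0,0],[0.02,0,0,0],[0.025,0,0,0],[0.025,0,0,0],[0.025,0,0,0],[0.025,0,0,0],[0.02,0,0,0],[0,0,0,0],[0,0,0,0],[0,0,0,0]]'; python3 - <<'E'
from h import *
o=robot.get_obs(); print(o["tool_pos"],o["ee_rot"],o["wrist_force"])
p,d=robot.snapshot("wrist"); cv2.imwrite("pics/w2.png",p[:,:,::-1]); np.save("pics/w2.npy",d)
crop("pics/w2a.png","pics/w2.png",80,80,280,225,4)
crop("pics/w2b.png","pics/w2.png",250,80,450,225,4)
E
```

```text
time: 7.75
tool_pos: [0.5134, -0.1412, 0.1405]
ee_rot: [3.141, 0.0, 0.061]
wrist_force: [0.4, -0.1, -3.2]
width: 0.006
[ 0.51336876 -0.14123625  0.14051462] [3.14147770e+00 1.84639634e-05 6.06783872e-02] [ 0.43049678 -0.08668159 -3.19888134]
```

View pics/w2a.png

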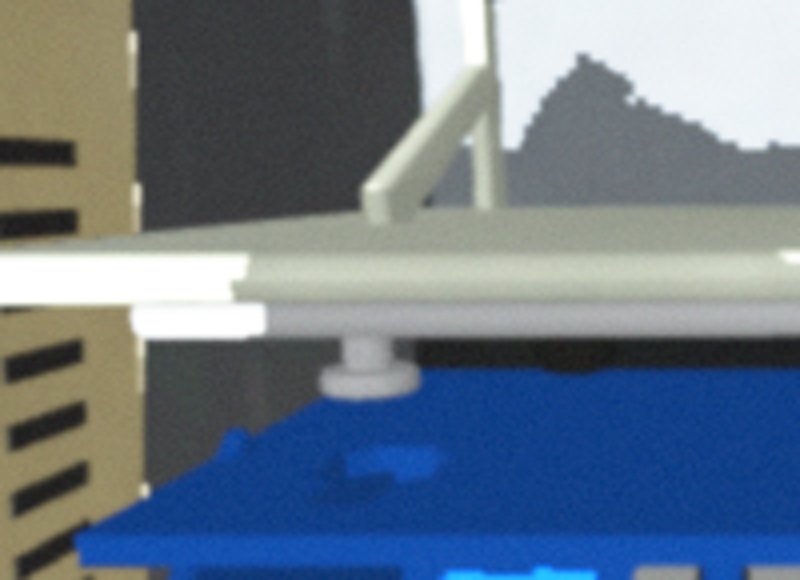

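View pics/w2b.png

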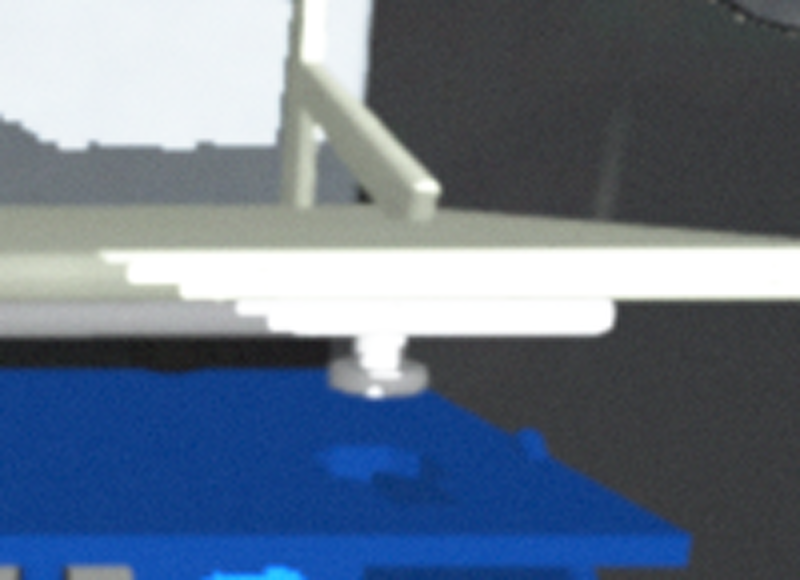

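Heads at (172.5,175) and (344.5,175), midpoint 258.5. Caddy edge midpoint 261.1. The screws are now about 1.4 mm to the tool's -y side, and the gap to the heads is about 12 mm. I'll correct, close 8 mm and look again.

```bash
python3 -m crank '[[0,-0.0065,0,0],[0.01,0,0,0],[0.01,0,0,0],[0.01,0,0,0],[0.01,0,0,0],[0,0,0,0],[0,0,0,0],[0,0,0,0],[0,0,0,0],[0,0,0,0]]'; python3 - <<'E'
from h import *
o=robot.get_obs(); print(o["tool_pos"],o["ee_rot"],o["wrist_force"])
p,d=robot.snapshot("wrist"); cv2.imwrite("pics/w3.png",p[:,:,::-1])
crop("pics/w3a.png","pics/w3.png",80,130,280,225,4)
crop("pics/w3b.png","pics/w3.png",250,130,450,225,4)
E
```

```text
time: 9.05
tool_pos: [0.5214, -0.1395, 0.1405]
ee_rot: [3.141, -0.0, 0.061]
wrist_force: [0.1, -0.6, -2.1]
width: 0.0057
[ 0.52137038 -0.13946129  0.14049466] [ 3.14146938e+00 -2.21580389e-05  6.07261720e-02] [ 0.13458779 -0.55844977 -2.09201231]
```

View pics/w3a.png

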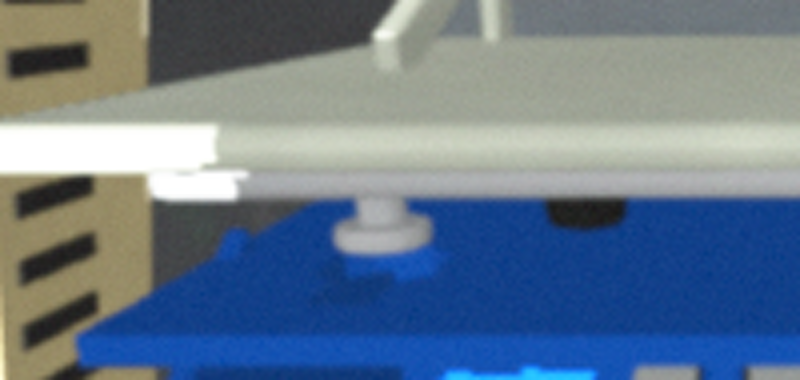

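View pics/w3b.png

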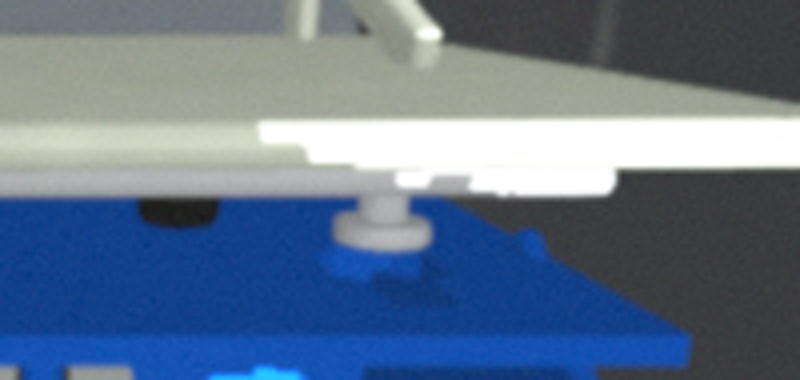

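The midpoints now agree within about 0.2 mm and the gap to the heads is about 4 mm. I'll advance slowly and check the force.

```bash
python3 -m crank '[[0.003,0,0,0],[0.003,0,0,0],[0.003,0,0,0],[0.003,0,0,0],[0.003,0,0,0],[0.003,0,0,0],[0.003,0,0,0],[0.003,0,0,0],[0.003,0,0,0],[0,0,0,0]]'
```

```text
time: 10.35
tool_pos: [0.5268, -0.1391, 0.1405]
ee_rot: [3.141, 0.0, 0.061]
wrist_force: [-0.3, 0.3, -2.0]
width: 0.0061
```

```bash
python3 -m crank '[[0.003,0,0,0],[0.003,0,0,0],[0.003,0,0,0],[0.003,0,0,0],[0.003,0,0,0],[0,0,0,0],[0,0,0,0],[0,0,0,0],[0,0,0,0],[0,0,0,0]]'
```

```text
time: 11.6
tool_pos: [0.5297, -0.139, 0.1404]
ee_rot: [3.142, 0.0, 0.061]
wrist_force: [-3.1, -0.0, -1.1]
width: 0.0057
```

```bash
python3 -m crank '[[0.003,0,0,0],[0.003,0,0,0],[0.003,0,0,0],[0.003,0,0,0],[0,0,0,0],[0,0,0,0],[0,0,0,0],[0,0,0,0],[0,0,0,0],[0,0,0,0]]'; python3 - <<'E'
from h import *
o=robot.get_obs(); print(o["tool_pos"],o["wrist_force"],o["wrist_torque"])
p,d=robot.snapshot("wrist"); cv2.imwrite("pics/w4.png",p[:,:,::-1])
crop("pics/w4a.png","pics/w4.png",95,160,430,230,2.3)
E
```

```text
time: 12.85
tool_pos: [0.5321, -0.1388, 0.1404]
ee_rot: [3.142, 0.0, 0.061]
wrist_force: [-4.2, 0.3, -1.7]
width: 0.0056
[ 0.53214337 -0.13878146  0.14043492] [-4.19215516  0.26777556 -1.74356609] [-0.01280448  0.75098577  0.04662217]
```

View pics/w4a.png

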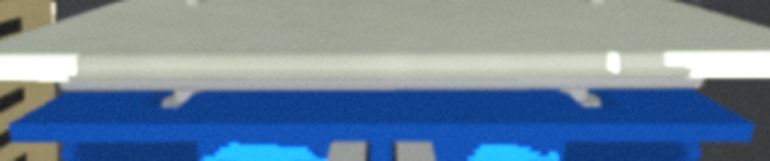

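Forces are soft (-4.2 N), matching the buffers. I'll press on until almost flush.

```bash
python3 -m crank '[[0.003,0,0,0],[0.003,0,0,0],[0.002,0,0,0],[0,0,0,0],[0,0,0,0],[0,0,0,0],[0,0,0,0],[0,0,0,0],[0,0,0,0],[0,0,0,0]]'
```

```text
time: 14.15
tool_pos: [0.5336, -0.1387, 0.1404]
ee_rot: [3.142, 0.0, 0.061]
wrist_force: [-4.7, -0.3, -2.1]
width: 0.0057
```

```bash
python3 -m crank '[[0.002,0,0,0],[0.002,0,0,0],[0.002,0,0,0],[0,0,0,0],[0,0,0,0],[0,0,0,0],[0,0,0,0],[0,0,0,0],[0,0,0,0],[0,0,0,0]]'; python3 - <<'E'
from h import *
for i in range(2):
    o=robot.get_obs(); print(o["tool_pos"],o["wrist_force"],o["wrist_torque"])
E
```

```text
time: 15.4
tool_pos: [0.5339, -0.1387, 0.1405]
ee_rot: [-3.142, 0.003, 0.061]
wrist_force: [-8.1, -0.3, -0.7]
width: 0.0057
[ 0.53391343 -0.13867083  0.14046707] [-8.09923565 -0.27883659 -0.65869422] [0.0600826  1.27446842 0.08302008]
[ 0.53391343 -0.13867083  0.14046707] [-8.09923565 -0.27883659 -0.65869422] [0.0600826  1.27446842 0.08302008]
```

Flush contact felt (-8 N). I'll back off 1 mm and start pulling down.

```bash
python3 -m crank '[[-0.005,0,0,0],[0,0,0.004,0],[0,0,0.005,0],[0,0,0.005,0],[0,0,0.005,0],[0,0,0.005,0],[0,0,0,0],[0,0,0,0],[0,0,0,0],[0,0,0,0]]'; python3 - <<'E'
from h import *
o=robot.get_obs(); print(o["tool_pos"],o["wrist_force"],o["wrist_torque"])
E
```

```text
time: 16.65
tool_pos: [0.5339, -0.1389, 0.136]
ee_rot: [3.141, 0.0, 0.061]
wrist_force: [-5.5, -0.4, -1.1]
width: 0.0056
[ 0.53389841 -0.13888224  0.13602877] [-5.531967   -0.42919359 -1.11515608] [-0.04480926  0.89082854  0.00271582]
```

```bash
python3 -m crank '[[0,0,0.005,0],[0,0,0.005,0],[0,0,0.005,0],[0,0,0.005,0],[0,0,0.005,0],[0,0,0.005,0],[0,0,0.005,0],[0,0,0,0],[0,0,0,0],[0,0,0,0]]'; python3 -m crank '[[0,0,0.004,0],[0,0,0.004,0],[0,0,0.004,0],[0,0,0.004,0],[0,0,0,0],[0,0,0,0],[0,0,0,0],[0,0,0,0],[0,0,0,0],[0,0,0,0]]'
```

```text
time: 17.9
tool_pos: [0.5339, -0.1389, 0.129]
ee_rot: [3.141, 0.0, 0.061]
wrist_force: [-4.8, -0.3, -0.3]
width: 0.0058
time: 19.15
tool_pos: [0.5339, -0.1389, 0.1258]
ee_rot: [3.141, 0.0, 0.061]
wrist_force: [-5.2, -0.7, -0.2]
width: 0.0059
```

Stop expected at z≈0.1225–0.1235, so I'll use fine steps from here.

```bash
python3 -m crank '[[0,0,0.003,0],[0,0,0.003,0],[0,0,0.003,0],[0,0,0.003,0],[0,0,0,0],[0,0,0,0],[0,0,0,0],[0,0,0,0],[0,0,0,0],[0,0,0,0]]'; python3 - <<'E'
from h import *
o=robot.get_obs(); print(o["tool_pos"],o["wrist_force"],o["wrist_torque"])
E
```

```text
time: 20.4
tool_pos: [0.5339, -0.1389, 0.1235]
ee_rot: [3.141, -0.0, 0.061]
wrist_force: [-5.9, -0.5, -0.7]
width: 0.006
[ 0.53390626 -0.1389035   0.12347434] [-5.86013223 -0.52645391 -0.68280686] [-0.02027102  0.86631941  0.04896134]
```

```bash
python3 -m crank '[[0,0,0.003,0],[0,0,0.003,0],[0,0,0,0],[0,0,0,0],[0,0,0,0],[0,0,0,0],[0,0,0,0],[0,0,0,0],[0,0,0,0],[0,0,0,0]]'; python3 -m crank '[[0,0,0.003,0],[0,0,0.003,0],[0,0,0,0],[0,0,0,0],[0,0,0,0],[0,0,0,0],[0,0,0,0],[0,0,0,0],[0,0,0,0],[0,0,0,0]]'
```

```text
time: 21.65
tool_pos: [0.5339, -0.1389, 0.1223]
ee_rot: [3.141, -0.0, 0.061]
wrist_force: [-5.4, -0.2, 0.2]
width: 0.0061
time: 22.9
tool_pos: [0.534, -0.1389, 0.1221]
ee_rot: [3.141, -0.001, 0.061]
wrist_force: [-8.1, 0.2, 3.1]
width: 0.0059
```

The stop is appearing at z≈0.1222. One more small pull to seat it.

```bash
python3 -m crank '[[0,0,0.003,0],[0,0,0.003,0],[0,0,0,0],[0,0,0,0],[0,0,0,0],[0,0,0,0],[0,0,0,0],[0,0,0,0],[0,0,0,0],[0,0,0,0]]'; python3 - <<'E'
from h import *
o=robot.get_obs(); print(o["tool_pos"],o["ee_rot"],o["wrist_force"],o["wrist_torque"])
E
```

```text
time: 24.15
tool_pos: [0.5341, -0.139, 0.122]
ee_rot: [3.14, -0.001, 0.061]
wrist_force: [-9.5, 0.1, 6.7]
width: 0.0056
[ 0.53406864 -0.13898398  0.12204104] [ 3.14036962e+00 -1.43974629e-03  6.07884429e-02] [-9.45739184  0.09136084  6.73173656] [0.15791449 1.24615158 0.12430072]
```

```bash
python3 -m crank '[[-0.003,0,0.001,0],[-0.003,0,0.001,0],[0,0,0,0],[0,0,0,0],[0,0,0,0],[0,0,0,0],[0,0,0,0],[0,0,0,0],[0,0,0,0],[0,0,0,0]]'; python3 - <<'E'
from h import *
o=robot.get_obs(); print(o["tool_pos"],o["ee_rot"],o["wrist_force"],o["wrist_torque"])
p,d=robot.snapshot("wrist"); cv2.imwrite("pics/w5.png",p[:,:,::-1])
p,d=robot.snapshot("scene"); cv2.imwrite("pics/s5.png",p[:,:,::-1])
crop("pics/s5c.png","pics/s5.png",130,150,330,290,4)
E
```

```text
time: 25.4
tool_pos: [0.534, -0.139, 0.122]
ee_rot: [3.14, -0.004, 0.061]
wrist_force: [-6.1, 0.1, 5.9]
width: 0.0058
[ 0.53402676 -0.13904418  0.1219929 ] [ 3.14009913 -0.00418274  0.06108804] [-6.06027847  0.10553344  5.92952014] [0.26547736 0.97701071 0.11038044]
```

View pics/w5.png

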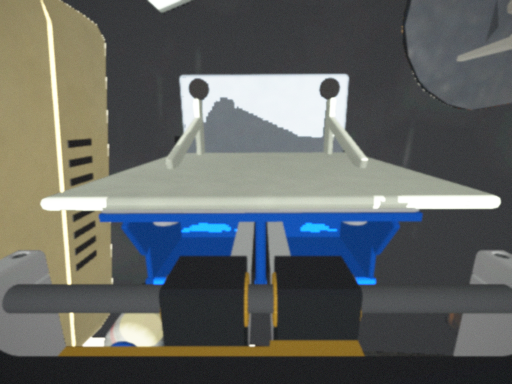

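View pics/s5c.png

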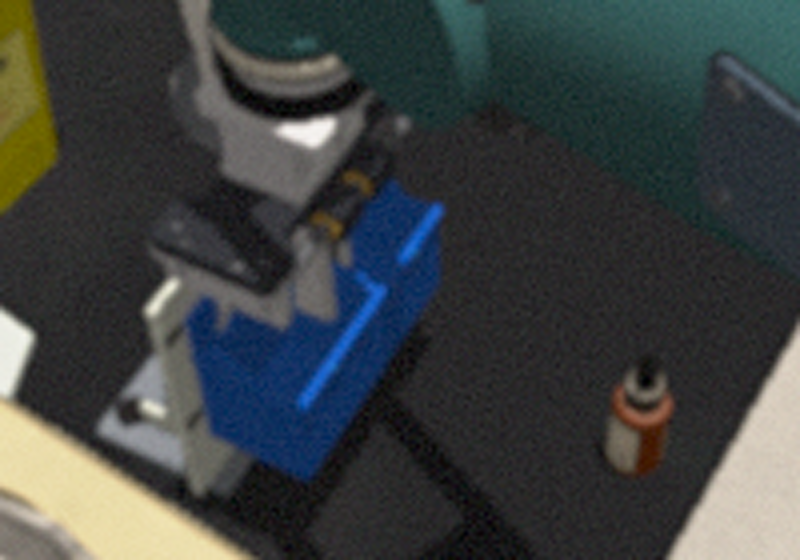

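Screw heads are visible inside the compartments at about (165,223) and (356,222), so both have come through. I'll open the gripper halfway.

```bash
python3 -m crank '[[0,0,0,0],[0,0,0,0],[0,0,0,0],[0,0,0,0],[0,0,0,0],[0,0,0,0],[0,0,0,0],[0,0,0,0],[0,0,0,0],[0,0,0,0]]' 0; python3 - <<'E'
from h import *
o=robot.get_obs(); print(o["tool_pos"],o["ee_rot"],o["wrist_force"],o["wrist_torque"])
p,d=robot.snapshot("wrist"); cv2.imwrite("pics/w6.png",p[:,:,::-1])
E
```

```text
time: 26.75
tool_pos: [0.5328, -0.1388, 0.1191]
ee_rot: [3.141, -0.0, 0.061]
wrist_force: [-0.1, 0.8, -0.1]
width: 0.0469
[ 0.53278063 -0.13876637  0.11906752] [ 3.14149646e+00 -2.15106347e-05  6.07130574e-02] [-0.11568157  0.75847409 -0.05067554] [-4.40987313e-02 -8.42951938e-03  5.42549755e-05]
```

View pics/w6.png

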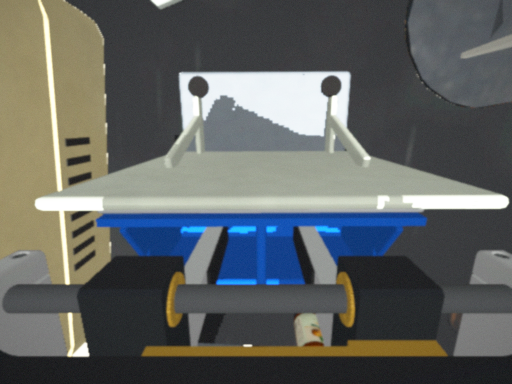

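The jaws are clear of the web and the forces read zero, so I'll rise straight up.

```bash
python3 -m crank '[[0,0,-0.03,0],[0,0,-0.06,0],[0,0,-0.08,0],[0,0,-0.08,0],[0,0,-0.08,0],[0,0,-0.08,0],[0,0,-0.08,0],[0,0,-0.08,0],[0,0,-0.08,0],[0,0,0,0]]'; python3 -m crank '[[-0.15,0,-0.05,0],[-0.2,0,0,0],[-0.2,0,0,0],[-0.2,0,0,0],[-0.1,0,0,0],[0,0.15,0,0],[0,0.2,0,0],[0,0.2,0,0],[0,0.2,0,0],[0,0,0,0]]'; python3 - <<'E'
from h import *
for n in("wrist","scene","top"):
    p,d=robot.snapshot(n); cv2.imwrite(f"pics/{n}7.png",p[:,:,::-1]); np.save(f"pics/{n}7.npy",d)
crop("pics/s7c.png","pics/scene7.png",130,150,330,290,4)
crop("pics/t7c.png","pics/top7.png",140,130,340,265,4)
E
```

```text
time: 28.05
tool_pos: [0.5335, -0.139, 0.2511]
ee_rot: [3.14, -0.003, 0.061]
wrist_force: [0.8, -0.0, -0.4]
width: 0.0468
time: 29.3
tool_pos: [0.3716, -0.3004, 0.2574]
ee_rot: [-3.139, 0.002, 0.058]
wrist_force: [-0.6, 0.1, -0.3]
width: 0.0472
```

View pics/s7c.png

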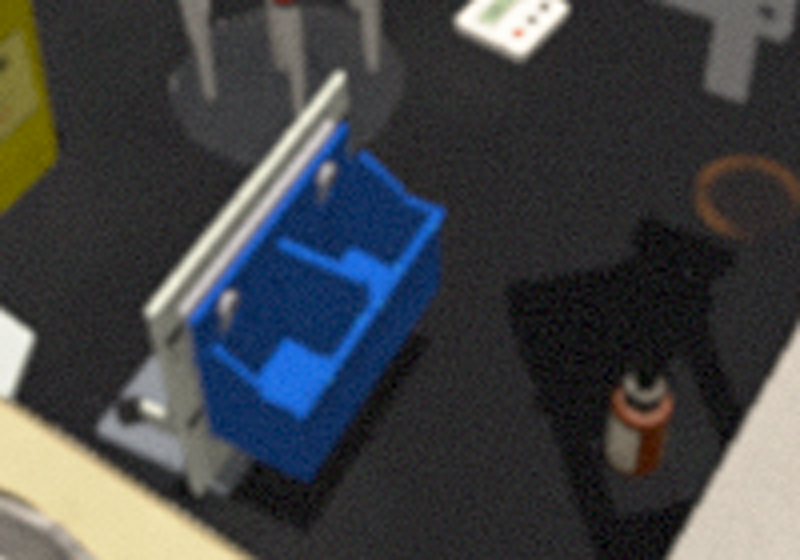

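View pics/t7c.png

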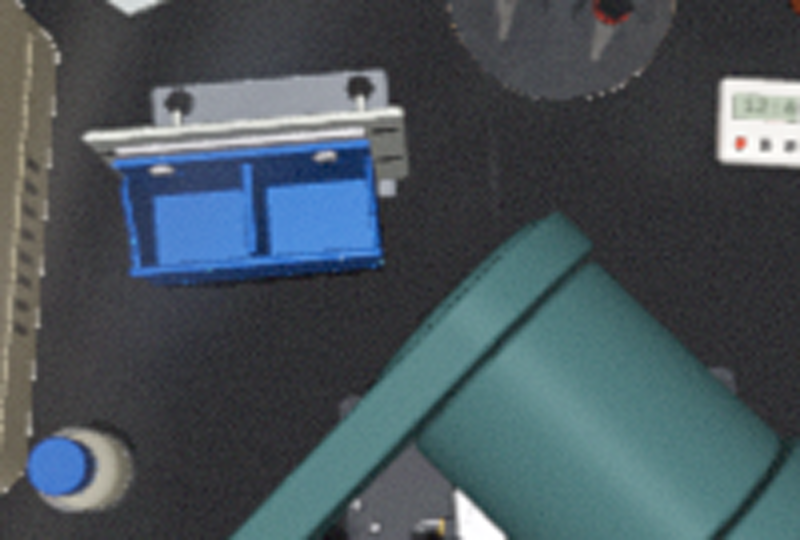

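```bash
python3 - <<'E'
from h import *
for n,b in(("scene",(170,170,245,275)),("top",(165,160,240,205))):
    d=np.load(f"pics/{n}7.npy"); W=cloud(d,robot.camera_params(n)); im=cv2.imread(f"pics/{n}7.png"); hsv=cv2.cvtColor(im,cv2.COLOR_BGR2HSV)
    m=(hsv[...,0]>100)&(hsv[...,0]<125)&(hsv[...,1]>130)&(d>0); k=np.zeros_like(m); x0,y0,x1,y1=b; k[y0:y1,x0:x1]=1
    P=W[m&k]; a=.061; e=np.array([-np.sin(a),np.cos(a),0]); nn=np.array([np.cos(a),np.sin(a),0]); mid=np.array([.534,-.139,0]); Y=(P-mid)@e; X=(P-mid)@nn
    for s in(1,-1):
        q=P[(Y*s>.045)&(Y*s<.075)&(X>.02)]; print(n,s,len(q),"back top z pct95",np.percentile(q[:,2],[90,97]).round(4))
        q=P[(Y*s>.01)&(Y*s<.075)&(X<-.022)]; print("  front rim z",len(q),np.percentile(q[:,2],[85,97]).round(4))
    Xb=P[(X>.02)&(P[:,2]>.165)]; print(n,"back yaw rect",cv2.minAreaRect(Xb[:,:2].astype(np.float32)))
E
```

```text
scene 1 114 back top z pct95 [0.1758 0.1771]
  front rim z 338 [0.1333 0.1354]
scene -1 271 back top z pct95 [0.1706 0.1759]
  front rim z 285 [0.1337 0.1357]
scene back yaw rect ((0.5626962780952454, -0.13563382625579834), (0.005226159002631903, 0.15199784934520721), 3.569024085998535)
top 1 121 back top z pct95 [0.1739 0.1753]
  front rim z 125 [0.1341 0.1353]
top -1 122 back top z pct95 [0.1723 0.1747]
  front rim z 133 [0.1333 0.1346]
top back yaw rect ((0.5620988011360168, -0.13556258380413055), (0.004555263090878725, 0.15019746124744415), 3.650763750076294)
```

The back's top edge is at ≈0.175 and the front rim at 0.134 (0.174 and 0.134 expected when home), level left to right within about 1 mm. The bystanders look undisturbed. Handing in.

```bash
python3 - <<'E'
from bench import robot
print(robot.close_job()); print(robot.get_obs()["time"])
E
```

```text
the job is handed in; nothing more can be done
None
the job is handed in; nothing more can be done
```

The caddy is hanging on both screws, level and at the stop. I handed the job in at about 29.5 s of the 72 s, with the robot clear of everything.

**What I did:**
- **Grasp and line-up:** I gripped the caddy by its web. With the wrist camera I lined its back up with the two screw heads to about 0.2 mm, after sideways corrections of 2.5 mm and 1.4 mm.
- **Feel and press:** I moved in slowly. The screw heads entered the eyes without touching. The buffers were soft at about 3–5 N, and I felt the rail at about 8 N.
- **Pull down:** I backed off 1 mm and pulled down about 18 mm to the stop, felt as about 9.5 N beyond the caddy's weight. Then I let go and rose clear. The highest horizontal force I read was 9.5 N.

**Last checks:**
- **Screws:** Both heads show inside the compartments.
- **Height:** The back's top edge measured 0.175 m (0.174 expected) and the front rim 0.134 m (0.134 expected).
- **Level:** Left and right agree within about 1 mm in the top camera. The scene camera agreed at the front rim. At the back it differed by 1–5 mm, on sparse, noisy points.
- **Bystanders:** The bottle, dropper bottle and timer look unmoved, but I judged that by eye and did not measure them again.

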